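Fill the empty cells of the mixing-well rack by feel

ROBOT

A 6-joint arm with a two-finger parallel gripper is mounted at the origin on the work surface. World frame = base frame: x ahead of the robot, y to its left, z up, the work surface at z = 0. Lengths are in m, angles in degrees, forces in N, time in s.
With the tool pointing down it reaches from about 0.35 to 0.875 m from the base axis. Payload 4.2 kg.
Tool frame: the origin (TCP) lies on the front face of the gripper's body, between the roots of the fingers; the fingertips stand finger_overhang ahead of it and the grasp point (between the pads) lies 51 mm ahead of it (finger_overhang is the distance from the TCP to the fingertips, in m); z points along the fingers, y is the line along which they close (so a half turn about z gives the same grasp; the last joint's range is limited). The gripper opens to 87 mm and grips with 3 to 60 N. Pads are 19 mm wide; open, the fingers measure 117 mm over their backs; the gripper's body (75 mm by 190 mm) begins 51 mm behind the grasp point.
Start: joints at [88.098, 22.042, 0.453, 0, -68.411, -14.817], TCP at [0.18, 0.599, 0.292] pointing down, gripper open.
Joint ranges: [-179.83, 179.83], [-69.29, 118.12], [-61.27, 80.66], [-181.25, 117.63], [-171.15, -9.14], [-177.46, 177.46]. Speed limits (degrees/s): [159.86, 159.86, 180, 180, 180, 180].

INTERFACE

Orientations are given as a 3x3 rotation matrix whose columns are the frame's x, y, z axes.
In Python, from station import sense, capture, camera_model, finish_job, finger_overhang gives the robot as it stands. The module is installed in compiled form; this text tells all that it offers.
- The arm moves only by the tool jog_arm, never from a script. Its argument "rows" is a list that holds one entry, the list of rows, each a list of 4 numbers: the shift along the tool's x, y, z in m, then the turn about the tool's z in rad. A call has 1 to 20 rows; each row shifts and turns the commanded pose from where the row before left it, along the tool's axes as they then stand; what a row does not reach is not made up. A row lasts 1/8 s, in which the tool goes at most 62.5 mm and 10.7 degrees, less where a joint would pass 70% of its speed; a pose out of reach is approached as far as the arm can. A call is refused whole if a number of a shift passes 0.0625 or a number of a turn 0.188, either way. A call with a gripper value outside its range is refused whole. "claw" is the opening, from 0 (shut) to 1 (fully open), set as the call begins (left out, the last holds). The fingers move at their own pace and stop on an object; the grip force is fixed at half the most. Time passes only in rows, so rows that do not move let the fingers close. It gives the time, the measured TCP pose, the force, the opening and the grip force at its end, in the units of the state.
- sense(): the state, without advancing time (a new reading comes with each control period).
- capture(name): name is "side" or "top"; returns the picture (384x512x3 uint8, red, green, blue); there is no depth.
- camera_model(name): a dict with "fovy" (degrees; the focal length in pixels is half the picture's height over the tangent of half this angle, whatever the lens; pixels are square), "cx", "cy" (the principal point, pixels), "eye" and "rotation" of the camera in the world. Camera axes: x right, y down, z forward; pixel columns grow to the right and rows downward; lengths in m; the calibration is good to about 2 mm. A picture is of the moment at which its call begins. camera_model takes no time and is no camera call.
- finish_job(): hands the job in; it is judged then, once.
The state is a dict: "time_s": time; "joints": joint angles; "joint_velocities": joint speeds; "effort": joint torques, N m; "tcp_pos": TCP position; "ee_rot": TCP orientation; "wrist_force": force on the tool from outside, world axes, zero at the start; "moment": the same for the moment, N m; "gripper_width": opening from 0.0 (shut) to 1.0 (fully open); "gripper_force": force on a finger pad.
Only numpy, scipy, OpenCV 4.12 (cv2) and the standard library are available. Lean on these libraries where they do the work, as an engineer would, in place of code of your own. Each camera call takes 0.05 s, during which the arm holds its last target. There are 200 camera calls.

TASK

Put the two spare mixing wells away in the low roofed rack on the bamboo board. Two of its four cells already hold a well, but the roof hides which, so feel for the empty ones: do not ram anything against the rack, and slide each spare fully home into an empty cell, upright, front flush with the rack. Leave the other things where they are.

Things in the scene. Friction and masses are not known exactly. Their poses are not given: they have to be found in the camera images.
- board: clip-on bamboo board lying fixed on the counter, 250 (x) x 470 (y) x 15 mm thick (all sizes here in mm). Origin: centre of its underside. Its x axis points from the robot's side across the board towards the rack; its top is 15 above the origin
- rack: low bamboo rack fixed on the board, axes within 0.06 rad of the board's, 62 mm deep (x), 276 wide (y), 44 high; origin: centre of its underside, on the board's top. Four cells along y, closed and roofed, open only at the front (-x face, 31 before the origin): each 54 wide, 34 high, 50 deep; walls between 12 thick, roof 10 thick, its edge level with the walls' ends. It stands firm; over 35 N on it is ramming
- cell1 (a point): fully-home point of cell 1, at y = +99 in the rack's frame: where the centre of a well's underside lies when home against the back, 25 behind the mouth; axes as the rack's (x inwards). Two of the four cells, unknown which, hold a well like the spares, home and level with the mouth: a spare offered there is stopped at the mouth. An empty cell lets it slide in, 2 play each side
- cell2 (a point): fully-home point of cell 2, at y = +33 in the rack's frame: where the centre of a well's underside lies when home against the back, 25 behind the mouth; axes as the rack's (x inwards). Two of the four cells, unknown which, hold a well like the spares, home and level with the mouth: a spare offered there is stopped at the mouth. An empty cell lets it slide in, 2 play each side
- cell3 (a point): fully-home point of cell 3, at y = -33 in the rack's frame: where the centre of a well's underside lies when home against the back, 25 behind the mouth; axes as the rack's (x inwards). Two of the four cells, unknown which, hold a well like the spares, home and level with the mouth: a spare offered there is stopped at the mouth. An empty cell lets it slide in, 2 play each side
- cell4 (a point): fully-home point of cell 4, at y = -99 in the rack's frame: where the centre of a well's underside lies when home against the back, 25 behind the mouth; axes as the rack's (x inwards). Two of the four cells, unknown which, hold a well like the spares, home and level with the mouth: a spare offered there is stopped at the mouth. An empty cell lets it slide in, 2 play each side
- spare1: small round white ceramic mixing well lying loose on the board in front of the rack, one of the two spares: outside diameter 50 mm, height 30, straight sides, a shallow dished top (treat it as a solid disc: take it across its outside), about 70 to 140 g. Origin: centre of its underside; z up. Its yaw means nothing
- spare2: small round white ceramic mixing well lying loose on the board in front of the rack, one of the two spares: outside diameter 50 mm, height 30, straight sides, a shallow dished top (treat it as a solid disc: take it across its outside), about 70 to 140 g. Origin: centre of its underside; z up. Its yaw means nothing
- block: orange hard silicone block, 45 x 24 x 22 mm high, its length along the board's x, lying on the board between the spares; origin at the centre of its underside. Leave it
- jar: small glass jar with black screw cap, diameter 42 mm, height 60, on the board beside the rack; origin at the centre of its underside. Leave it
- burnisher: steel burnishing tool with wooden handle, 142 mm long, 10 thick, lying along the back half of the rack's roof; origin on the underside near its middle. Leave it
- dish: larger white ceramic dish, 110 mm across, 45 high, on the counter to the right; not one of the spares. Leave it
- mug: blue ceramic mug, 80 mm across, 90 high, on the counter to the right. Leave it
- caddy_tin: steel tin, 70 mm across, 100 high, on the counter to the left. Leave it

How it is judged (in metres and radians):
At the end, for the whole second after the job is handed in: Both spare wells stand upright and at rest on the floor of two of the rack's cells, each with its centre within 6 mm horizontally of that cell's fully-home point (so both formerly empty cells are filled) (((horizontal distance between spare1 and cell1 below 0.006 m and z of spare1 in the frame of cell1 below 0.004 m) or (horizontal distance between spare1 and cell2 below 0.006 m and z of spare1 in the frame of cell2 below 0.004 m) or (horizontal distance between spare1 and cell3 below 0.006 m and z of spare1 in the frame of cell3 below 0.004 m) or (horizontal distance between spare1 and cell4 below 0.006 m and z of spare1 in the frame of cell4 below 0.004 m)) and angle between each of spare1, spare2's own z axis and vertical below 0.12 rad and linear speed of each of spare1, spare2 below 0.02 m/s and ((horizontal distance between spare2 and cell1 below 0.006 m and z of spare2 in the frame of cell1 below 0.004 m) or (horizontal distance between spare2 and cell2 below 0.006 m and z of spare2 in the frame of cell2 below 0.004 m) or (horizontal distance between spare2 and cell3 below 0.006 m and z of spare2 in the frame of cell3 below 0.004 m) or (horizontal distance between spare2 and cell4 below 0.006 m and z of spare2 in the frame of cell4 below 0.004 m))); the robot touches nothing.
It fails at once if something is rammed against the rack (more than 35 N) (contact force between rack and anything else above 35 N).
It fails at once if a bystander (block, jar, burnishing tool, dish, mug or tin) is shifted by more than 25 mm (distance of any of block, jar, burnisher, dish, mug, caddy_tin from where it was at the start of the episode above 0.025 m).
It also fails if it takes over 67 s, if anything falls off the work surface, if the arm or the gripper's body presses on something with over 40 N, if the wrist force passes 120 N, or if a joint passes its speed limit or range.

## Working session

There is one attempt and no reset: what is moved stays moved. The work goes in short steps, Python scripts to look and compute and a tool call to move; the robot and the scene stay as the last step left them, time stands still between calls to the robot, and variables do not carry over. Pictures are saved under pics/ and viewed, at most 10 in all, crops included, and the job is handed in when it is done.

Besides the shell and the picture viewer there is one more tool, called after "Request:" as name([rows], argument=value, ...), one row to a line, values as JSON. jog_arm: Moves the arm, as the interface text tells. Its arguments: {"type":"object","properties":{"rows":{"type":"array"},"claw":{"type":"number"}},"required":["rows"]}

```bash
mkdir -p pics; python3 - <<'E'
from station import *
import cv2,numpy as np
print(finger_overhang if not callable(finger_overhang) else finger_overhang())
s=sense();print(s['tcp_pos'],s['ee_rot'],s['time_s'],s['wrist_force'])
for n in('top','side'):
    cv2.imwrite(f'pics/{n}0.png',capture(n)[:,:,::-1]);print(n,camera_model(n))
E
```

```text
0.0697
[0.17965518 0.59815166 0.2911617 ] [[ 9.57673239e-01 -2.87857044e-01 -5.38845033e-04]
 [-2.87857532e-01 -9.57670889e-01 -2.12373998e-03]
 [ 9.52973115e-05  2.18895955e-03 -9.99997600e-01]] 0.0 [ 0.36127877 -0.4555301   1.09437332]
top {'fovy': 50.41431373385962, 'cx': 255.14253419279166, 'cy': 194.74483923770612, 'eye': array([ 0.32843834, -0.03715507,  1.16629561]), 'rotation': array([[ 0.00372477, -0.97544504,  0.22021151],
       [-0.99998462, -0.00453805, -0.00318745],
       [ 0.00410851, -0.22019625, -0.97544694]])}
side {'fovy': 55.30643042430357, 'cx': 255.12948575934578, 'cy': 189.79979284239263, 'eye': array([ 0.4000382 , -0.71268115,  0.87116376]), 'rotation': array([[ 0.9788987 , -0.1536253 ,  0.1347464 ],
       [-0.20433145, -0.74376819,  0.63644131],
       [ 0.0024466 , -0.6505445 , -0.7594642 ]])}
```

View pics/top0.png

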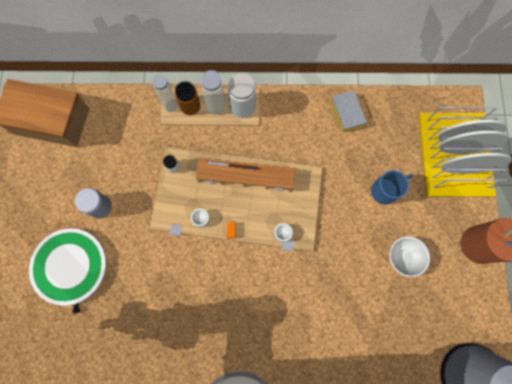

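View pics/side0.png

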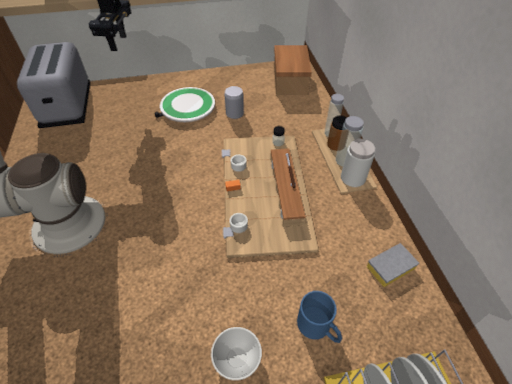

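The top view shows the rack at about (245,175), the spares at (200,217) and (284,232), and the block at (231,230). The side view shows the spares at (238,162) and (238,223), and the arm is clear of everything. Next I'll look at enlarged crops.

```bash
cat > h.py <<'E'
import numpy as np,cv2
from station import *
def f(m): return 192/np.tan(np.radians(m['fovy']/2))
def ray(n,uv):
    m=camera_model(n);uv=np.atleast_2d(np.asarray(uv,float))
    d=np.c_[(uv[:,0]-m['cx'])/f(m),(uv[:,1]-m['cy'])/f(m),np.ones(len(uv))]@m['rotation'].T
    return m['eye'],d
def plane(n,uv,z):
    e,d=ray(n,uv);return (e+d*((z-e[2])/d[:,2])[:,None])[:,:2]
def proj(n,p):
    m=camera_model(n);c=(np.atleast_2d(p)-m['eye'])@m['rotation'];return c[:,:2]/c[:,2:]*f(m)+[m['cx'],m['cy']]
E
python3 - <<'E'
from h import *
a=cv2.imread('pics/top0.png')[140:260,140:335];b=cv2.imread('pics/side0.png')[120:265,205:330]
a=cv2.resize(a,None,fx=4,fy=4,interpolation=cv2.INTER_CUBIC);b=cv2.resize(b,None,fx=4,fy=4,interpolation=cv2.INTER_CUBIC)
cv2.imwrite('pics/tc.png',a);cv2.imwrite('pics/sc.png',b)
for n in('top','side'):
    im=cv2.imread(f'pics/{n}0.png');h=cv2.cvtColor(im,cv2.COLOR_BGR2HSV)
    roi=np.zeros(h.shape[:2],np.uint8)
    if n=='top': roi[140:255,145:330]=1
    else: roi[120:265,205:330]=1
    for name,lo,hi in(('white',(0,0,120),(179,60,255)),('orange',(5,200,150),(15,255,255)),('red',(3,120,60),(14,200,190))):
        m=cv2.inRange(h,lo,hi)*roi
        k,l,st,c=cv2.connectedComponentsWithStats(m)
        for i in range(1,k):
            if st[i,4]>40: print(n,name,st[i],c[i].round(1))
E
```

```text
top white [208 161  21   5  51] [217.8 163.3]
top white [166 163  14  10  48] [173.2 169. ]
top white [190 208  20  20 292] [199.6 217.3]
top white [274 223  20  28 410] [284.2 235.7]
top white [169 224  13  12 116] [175.2 229.5]
top orange [227 223   8  15 111] [230.5 230. ]
top red [ 196  158   99   31 1885] [246.5 173.7]
side white [325 120   5  16  58] [327.1 127.4]
side white [273 135  11  11  94] [277.5 140. ]
side white [222 149   8   8  59] [225.4 152.2]
side white [230 154  17  18 222] [237.8 162.2]
side white [223 213  25  26 385] [235.3 224.5]
side red [ 271  149   35   71 1389] [286.9 185.3]
side red [225 185  16   7  76] [232.8 187.8]
```

View pics/tc.png

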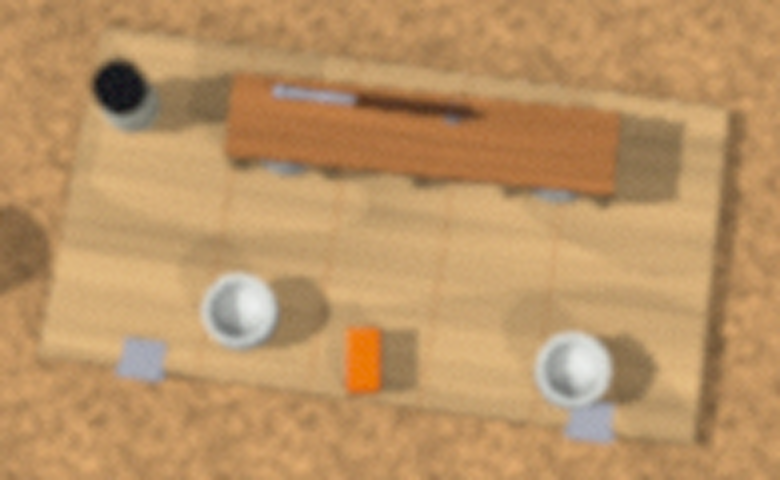

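View pics/sc.png

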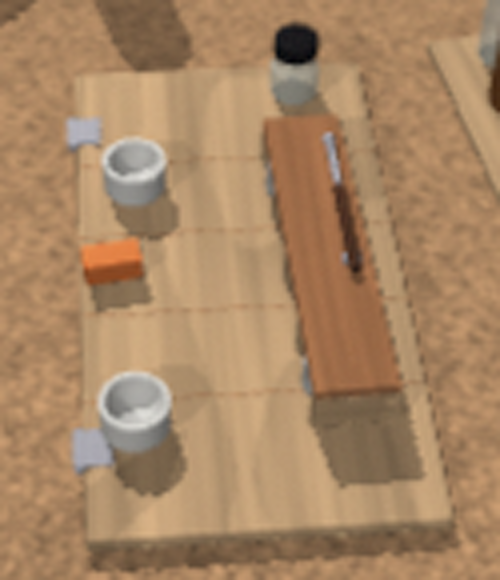

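Both crops show a light-coloured well in the mouths of cell 1 (top crop (285,167)) and cell 4 (top crop (555,195)). Cells 2 and 3 look dark and empty. I'll measure the poses now.

```bash
python3 - <<'E'
from h import *
def tri(uvt,uvs):
    A=[];b=[]
    for n,uv in(('top',uvt),('side',uvs)):
        e,d=ray(n,uv);d=d[0]/np.linalg.norm(d[0]);P=np.eye(3)-np.outer(d,d);A.append(P);b.append(P@e)
    p=np.linalg.solve(sum(A),sum(b));return p
R={}
for n in('top','side'):
    im=cv2.imread(f'pics/{n}0.png');h=cv2.cvtColor(im,cv2.COLOR_BGR2HSV)
    m=cv2.inRange(h,(3,120,60),(14,200,190))
    k,l,st,c=cv2.connectedComponentsWithStats(m)
    roi=np.zeros_like(m)
    if n=='top': roi[150:195,190:300]=255
    else: roi[145:222,268:310]=255
    cs,_=cv2.findContours(m&roi,0,cv2.CHAIN_APPROX_NONE);c=max(cs,key=cv2.contourArea)
    hull=cv2.convexHull(c)[:,0]
    w=plane(n,hull,0.059)*1000
    r=cv2.minAreaRect(w.astype(np.float32));bx=cv2.boxPoints(r)
    print(n,'roof',r,bx.round(1).tolist())
# rim silhouettes and spares
for t,s in(((199.6,217.3),(237.8,162.2)),((283.4,232.0),(239,222.5))):
    p=tri(t,s);print('spare',p.round(4),plane('top',t,.038).round(4),plane('side',s,.038).round(4))
# board corners at z=.015
C=np.array([(102,28),(728,110),(700,440),(40,352)])/4+[140,140]-0.375
w=plane('top',C,.015)*1000;print(w.round(1),np.linalg.norm(w-np.roll(w,-1,0),axis=1))
# roof corners by hand
C=np.array([(233,72),(620,112),(613,195),(227,160)])/4+[140,140]-0.375
w=plane('top',C,.059)*1000;print(w.round(1),np.linalg.norm(w-np.roll(w,-1,0),axis=1),w.mean(0))
C=np.array([(266,118),(340,118),(400,390),(316,393)])/4+[205,120]-0.375
w=plane('side',C,.059)*1000;print(w.round(1),np.linalg.norm(w-np.roll(w,-1,0),axis=1),w.mean(0))
E
```

```text
top roof ((640.515869140625, -11.85760498046875), (275.7283020019531, 63.681156158447266), 84.32905578613281) [[595.2000122070312, -145.89999389648438], [658.5999755859375, -152.1999969482422], [685.7999877929688, 122.19999694824219], [622.5, 128.5]]
side roof ((642.3365478515625, -15.713211059570312), (279.312255859375, 62.500038146972656), 84.28580474853516) [[597.2999877929688, -151.60000610351562], [659.5, -157.8000030517578], [687.2999877929688, 120.0999984741211], [625.0999755859375, 126.4000015258789]]
spare [0.5182 0.115  0.0336] [[0.5177 0.1144]] [[0.5173 0.1106]]
spare [ 0.4789 -0.12    0.0341] [[ 0.4774 -0.1198]] [[ 0.4795 -0.1226]]
[[ 733.6  227. ]
 [ 672.5 -236.1]
 [ 431.  -208.7]
 [ 491.3  258.3]] [467.09287581 243.04160907 470.79649084 244.362033  ]
[[ 685.7  122.3]
 [ 657.5 -152.1]
 [ 597.2 -146.1]
 [ 621.1  124.2]] [275.77842738  60.66229665 271.40896591  64.62579806] [640.3782924  -12.93503671]
[[ 630.   126.6]
 [ 688.4  114.5]
 [ 657.  -156.2]
 [ 599.9 -147. ]] [ 59.69260985 272.57432317  57.83290029 275.23274061] [643.81389764 -15.51540405]
```

Request:
jog_arm([
  [[0,0,0,-0.096],[0,0,0,-0.096],[0.0226,0.0264,0.005,0],[0.0226,0.0264,0.005,0],[0.0226,0.0264,0.005,0],[0.0226,0.0264,0.005,0],[0.0226,0.0264,0.005,0],[0.0226,0.0264,0.005,0],[0.0226,0.0264,0.005,0],[0.0226,0.0264,0.005,0],[0.0226,0.0264,0.005,0],[0.0226,0.0264,0.005,0],[0.0226,0.0264,0.005,0],[0.0226,0.0264,0.005,0],[0.0226,0.0264,0.005,0],[0.0226,0.0264,0.005,0],[0.0226,0.0264,0.005,0],[0.0226,0.0264,0.005,0],[0.0226,0.0264,0.005,0],[0,0,0,0]],
], claw=1)

```text
time_s: 2.6
tcp_pos: [0.5177, 0.112, 0.2062]
ee_rot: [[0.995, -0.103, -0.002], [-0.103, -0.995, -0.001], [-0.002, 0.001, -1.0]]
wrist_force: [-0.8, 0.0, -0.3]
gripper_width: 1.005
gripper_force: 0.0
```

```bash
cat > g.py <<'E'
import sys
from h import *
s=sense();R=s['ee_rot'];p=np.array(s['tcp_pos'])
print('t',s['time_s'],'p',p.round(4),'yaw',np.degrees(np.arctan2(R[1,0],R[0,0])).round(2),'F',np.round(s['wrist_force'],1),'w',s['gripper_width'],s['gripper_force'])
# rack frame
y=np.radians(-5.7);A=np.array([[np.cos(y),-np.sin(y)],[np.sin(y),np.cos(y)]])
print('rack xy of tcp (mm)',((p[:2]-[.641,-.0135])@A*1000).round(1))
if len(sys.argv)>3: print('delta tool',(R.T@(np.array(list(map(float,sys.argv[1:4])))-p)).round(4))
E
python3 g.py .518 .114 .091
```

```text
t 2.6 p [0.5177 0.112  0.2062] yaw -5.92 F [-0.8  0.  -0.3] w 1.005281646947868 0.0
rack xy of tcp (mm) [-135.2  112.7]
delta tool [ 0.0003 -0.0021  0.1152]
```

Request:
jog_arm([
  [[0,-0.002,0.025,0],[0,0,0.025,0],[0,0,0.025,0],[0,0,0.02,0],[0,0,0.014,0],[0,0,0.006,0],[0,0,0,0]],
], claw=1)

```text
time_s: 3.48
tcp_pos: [0.5176, 0.1159, 0.0923]
ee_rot: [[0.995, -0.099, -0.0], [-0.099, -0.995, -0.0], [-0.0, 0.0, -1.0]]
wrist_force: [-0.2, 0.2, 0.4]
gripper_width: 0.997
gripper_force: 0.0
```

Request:
jog_arm([
  [[0,0,0,0],[0,0,0,0],[0,0,0,0],[0,0,0,0],[0,0,0,0],[0,0,0,0]],
], claw=0.4)

```text
time_s: 4.22
tcp_pos: [0.5176, 0.1157, 0.0923]
ee_rot: [[0.995, -0.1, -0.0], [-0.1, -0.995, -0.0], [-0.0, 0.0, -1.0]]
wrist_force: [0.0, -0.4, 1.3]
gripper_width: 0.567
gripper_force: 30.0
```

```bash
python3 g.py; python3 - <<'E'
from h import *
a=capture('top')[180:250,160:260,::-1];b=capture('side')[120:220,200:300,::-1]
a=cv2.resize(a,(400,280),interpolation=2);b=cv2.resize(b,(400,400),interpolation=2)
o=np.zeros((400,800,3),np.uint8);o[:280,:400]=a;o[:,400:]=b;cv2.imwrite('pics/g1.png',o)
E
```

```text
t 4.225 p [0.5176 0.1157 0.0923] yaw -5.72 F [ 0.  -0.4  1.3] w 0.566688861315196 30.000055725686252
rack xy of tcp (mm) [-135.7  116.3]
```

View pics/g1.png

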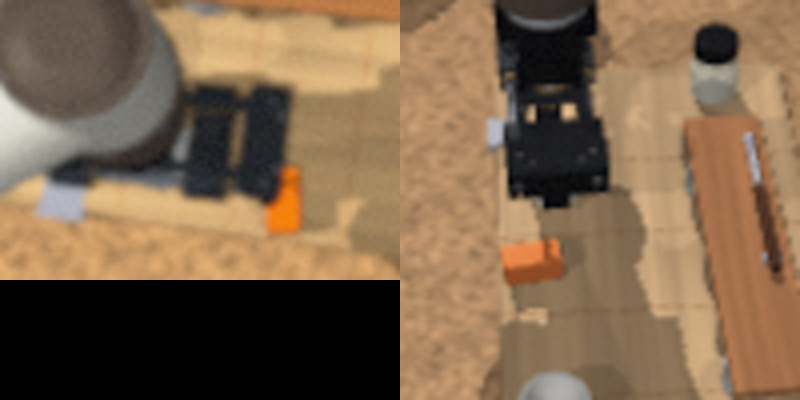

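The well is gripped at an opening of 49 mm, which is its full diameter. The crop shows the block just clear of the right finger. I'll lift, go forward, then move sideways to cell 2.

Request:
jog_arm([
  [[0,0,-0.01,0],[0,0,-0.01,0],[0.02,0,0,0],[0.02,0,0,0],[0.015,0.013,0,0],[0.01,0.02,0,0],[0.01,0.02,0,0],[0,0.02,0,0],[0,0.01,0,0],[0,0,0,0],[0,0,0,0]],
])

```text
time_s: 5.7
tcp_pos: [0.5839, 0.026, 0.1124]
ee_rot: [[0.995, -0.099, 0.0], [-0.099, -0.995, 0.0], [0.0, -0.0, -1.0]]
wrist_force: [-0.1, 0.4, -1.2]
gripper_width: 0.566
gripper_force: 30.0
```

```bash
python3 g.py; python3 - <<'E'
from h import *
b=capture('side')[120:220,230:330,::-1]
b=cv2.resize(b,(600,600),interpolation=2)
cv2.imwrite('pics/g2.png',b)
E
```

```text
t 5.7 p [0.5839 0.026  0.1124] yaw -5.69 F [-0.1  0.4 -1.2] w 0.5655487608273285 30.00007821712643
rack xy of tcp (mm) [-60.8  33.7]
```

View pics/g2.png

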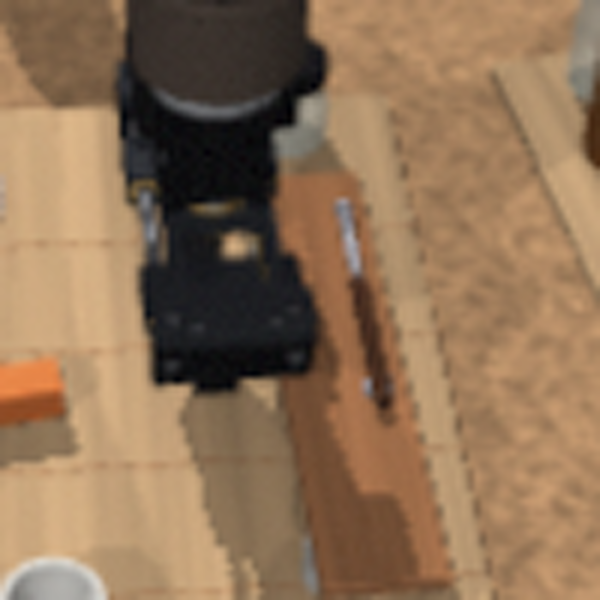

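The view shows the gripper holding the well in front of the rack, with the burnisher undisturbed. I'll lower it and nose the well in slowly.

Request:
jog_arm([
  [[-0.004,0.0005,0.008,0],[0,0,0.008,0],[0,0,0.0035,0],[0,0,0,0],[0.003,0,0,0],[0.003,0,0,0],[0.002,0,0,0],[0.002,0,0,0],[0.001,0,0,0],[0,0,0,0]],
])

```text
time_s: 7.0
tcp_pos: [0.5908, 0.0244, 0.0927]
ee_rot: [[0.995, -0.1, -0.0], [-0.1, -0.995, 0.0], [-0.0, -0.0, -1.0]]
wrist_force: [-0.7, -0.0, -0.9]
gripper_width: 0.571
gripper_force: 30.0
```

Request:
jog_arm([
  [[0.001,0,0,0],[0.001,0,0,0],[0.001,0,0,0],[0.001,0,0,0],[0.001,0,0,0],[0,0,0,0]],
])

```text
time_s: 7.75
tcp_pos: [0.5959, 0.0239, 0.0928]
ee_rot: [[0.995, -0.1, 0.0], [-0.1, -0.995, -0.0], [0.0, 0.0, -1.0]]
wrist_force: [-0.9, -1.1, -0.8]
gripper_width: 0.566
gripper_force: 30.0
```

Request:
jog_arm([
  [[0.001,0,0,0],[0.001,0,0,0],[0.001,0,0,0],[0.001,0,0,0],[0,0,0,0]],
])

```text
time_s: 8.38
tcp_pos: [0.5998, 0.0236, 0.0927]
ee_rot: [[0.995, -0.1, 0.0], [-0.1, -0.995, -0.0], [0.0, 0.0, -1.0]]
wrist_force: [-1.1, 1.0, -1.3]
gripper_width: 0.568
gripper_force: 30.0
```

Request:
jog_arm([
  [[0,0,0,0],[0,0,0,0],[0,0,0,0],[0,0,0,0],[-0.01,0,0,0],[-0.016,0,0,0],[-0.016,0,0,0],[0,0,0,0]],
], claw=1)

```text
time_s: 9.38
tcp_pos: [0.5566, 0.0277, 0.0928]
ee_rot: [[0.995, -0.099, -0.001], [-0.099, -0.995, -0.0], [-0.001, 0.0, -1.0]]
wrist_force: [-0.4, 0.1, 0.5]
gripper_width: 1.0
gripper_force: 0.0
```

Request:
jog_arm([
  [[0,0,0,0],[0,0,0,0],[0,0,0,0],[0,0,0,0],[0,0,0,0],[0,0,0,0],[0,0,0,0]],
], claw=0)

```text
time_s: 10.25
tcp_pos: [0.558, 0.0277, 0.0927]
ee_rot: [[0.995, -0.1, -0.0], [-0.1, -0.995, -0.0], [-0.0, 0.0, -1.0]]
wrist_force: [-0.3, -0.1, 1.0]
gripper_width: 0.289
gripper_force: 0.0
```

```bash
python3 g.py
```

```text
t 10.25 p [0.558  0.0277 0.0927] yaw -5.72 F [-0.3 -0.1  1. ] w 0.2890801643288115 0.0
rack xy of tcp (mm) [-86.7  32.8]
```

Request:
jog_arm([
  [[0,0,0,0],[0,0,0,0],[0,0,0,0],[0,0,0,0],[0.002,0,0,0],[0.002,0,0,0],[0.002,0,0,0],[0.002,0,0,0],[0.002,0,0,0],[0.002,0,0,0],[0.002,0,0,0],[0,0,0,0]],
])

```text
time_s: 11.75
tcp_pos: [0.5723, 0.0263, 0.0927]
ee_rot: [[0.995, -0.1, 0.001], [-0.1, -0.995, 0.0], [0.001, -0.0, -1.0]]
wrist_force: [-0.1, -0.3, 0.1]
gripper_width: 0.002
gripper_force: 0.1
```

Request:
jog_arm([
  [[0.002,0,0,0],[0.002,0,0,0],[0.002,0,0,0],[0.001,0,0,0],[0,0,0,0]],
])

```text
time_s: 12.38
tcp_pos: [0.5791, 0.0257, 0.0928]
ee_rot: [[0.995, -0.1, 0.0], [-0.1, -0.995, 0.0], [0.0, -0.0, -1.0]]
wrist_force: [-0.1, -1.0, -0.5]
gripper_width: 0.003
gripper_force: 0.1
```

Request:
jog_arm([
  [[0.002,0,0,0],[0.002,0,0,0],[0.002,0,0,0],[0.001,0,0,0],[0,0,0,0]],
])

```text
time_s: 13.0
tcp_pos: [0.586, 0.025, 0.0928]
ee_rot: [[0.995, -0.1, 0.0], [-0.1, -0.995, 0.0], [0.0, -0.0, -1.0]]
wrist_force: [-0.4, 0.1, 0.2]
gripper_width: 0.006
gripper_force: 0.2
```

Request:
jog_arm([
  [[0.001,0,0,0],[0.001,0,0,0],[0.001,0,0,0],[0.001,0,0,0],[0.001,0,0,0],[0.001,0,0,0],[0,0,0,0]],
])

```text
time_s: 13.88
tcp_pos: [0.592, 0.0243, 0.0928]
ee_rot: [[0.995, -0.1, 0.0], [-0.1, -0.995, 0.0], [0.0, -0.0, -1.0]]
wrist_force: [-0.6, -0.3, 0.1]
gripper_width: 0.003
gripper_force: 0.2
```

```bash
python3 g.py; python3 - <<'E'
from h import *
b=capture('side')[120:220,230:330,::-1]
b=cv2.resize(b,(600,600),interpolation=2)
cv2.imwrite('pics/g3.png',b)
E
```

```text
t 13.875 p [0.592  0.0243 0.0928] yaw -5.71 F [-0.6 -0.3  0.1] w 0.002767275468860932 0.1953597439569421
rack xy of tcp (mm) [-52.5  32.8]
```

View pics/g3.png

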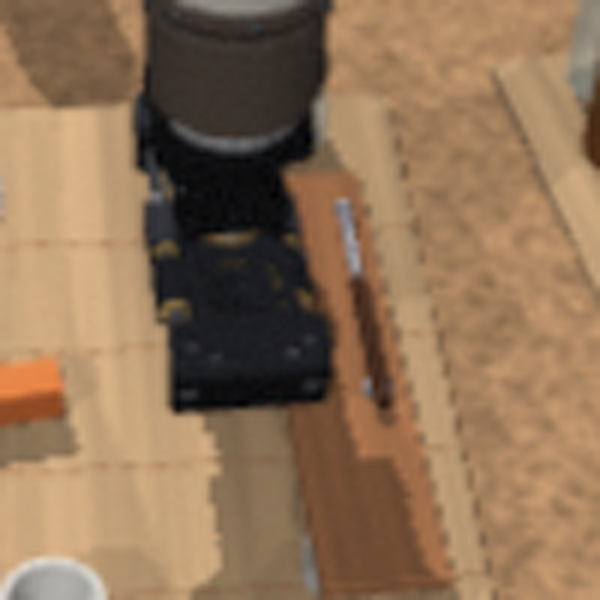

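The gripper hides the well here; everything else is undisturbed. I'll carry on pushing, guided by force.

Request:
jog_arm([
  [[0.001,0,0,0],[0.001,0,0,0],[0.001,0,0,0],[0.001,0,0,0],[0.001,0,0,0],[0.001,0,0,0],[0.001,0,0,0],[0,0,0,0]],
])

```text
time_s: 14.92
tcp_pos: [0.599, 0.0237, 0.0927]
ee_rot: [[0.995, -0.1, 0.0], [-0.1, -0.995, 0.0], [0.0, -0.0, -1.0]]
wrist_force: [0.6, 0.6, -0.2]
gripper_width: 0.007
gripper_force: 0.2
```

Request:
jog_arm([
  [[0.0005,0,0,0],[0.0005,0,0,0],[0.0005,0,0,0],[0.0005,0,0,0],[0,0,0,0]],
])

```text
time_s: 15.55
tcp_pos: [0.6009, 0.0234, 0.0928]
ee_rot: [[0.995, -0.1, 0.0], [-0.1, -0.995, 0.0], [0.0, -0.0, -1.0]]
wrist_force: [-1.8, -0.1, -0.6]
gripper_width: 0.007
gripper_force: 0.3
```

Request:
jog_arm([
  [[0.0005,0,0,0],[0.0005,0,0,0],[0,0,0,0]],
])

```text
time_s: 15.92
tcp_pos: [0.6018, 0.0233, 0.0927]
ee_rot: [[0.995, -0.1, 0.0], [-0.1, -0.995, -0.0], [0.0, -0.0, -1.0]]
wrist_force: [-1.5, -0.0, -1.2]
gripper_width: 0.007
gripper_force: 0.4
```

Request:
jog_arm([
  [[0.0005,0,0,0],[0.0005,0,0,0],[0,0,0,0]],
])

```text
time_s: 16.3
tcp_pos: [0.6029, 0.0233, 0.0928]
ee_rot: [[0.995, -0.1, 0.0], [-0.1, -0.995, 0.0], [0.0, -0.0, -1.0]]
wrist_force: [-0.5, 0.3, -0.9]
gripper_width: 0.005
gripper_force: 0.4
```

Request:
jog_arm([
  [[0.0005,0,0,0],[0,0,0,0]],
])

```text
time_s: 16.55
tcp_pos: [0.6033, 0.0232, 0.0928]
ee_rot: [[0.995, -0.1, 0.0], [-0.1, -0.995, 0.0], [0.0, -0.0, -1.0]]
wrist_force: [-0.9, -0.6, 0.5]
gripper_width: 0.01
gripper_force: 0.4
```

Request:
jog_arm([
  [[0.0005,0,0,0],[0.0005,0,0,0],[0,0,0,0]],
])

```text
time_s: 16.92
tcp_pos: [0.6044, 0.0231, 0.0928]
ee_rot: [[0.995, -0.1, 0.0], [-0.1, -0.995, -0.0], [0.0, -0.0, -1.0]]
wrist_force: [-0.8, -0.2, -0.5]
gripper_width: 0.005
gripper_force: 0.3
```

Request:
jog_arm([
  [[0.0005,0,0,0],[0,0,0,0]],
])

```text
time_s: 17.18
tcp_pos: [0.6047, 0.0231, 0.0927]
ee_rot: [[0.995, -0.1, -0.0], [-0.1, -0.995, -0.0], [-0.0, 0.0, -1.0]]
wrist_force: [-2.0, 1.0, 0.8]
gripper_width: 0.004
gripper_force: 0.7
```

Request:
jog_arm([
  [[0.0005,0,0,0],[0,0,0,0]],
])

```text
time_s: 17.42
tcp_pos: [0.6047, 0.0231, 0.0927]
ee_rot: [[0.995, -0.1, -0.001], [-0.1, -0.995, -0.0], [-0.001, 0.0, -1.0]]
wrist_force: [-4.1, 1.9, 1.9]
gripper_width: 0.007
gripper_force: 1.8
```

Contact came at rack x = -39.8, where flush was expected, and the tool stalled at 4 N. The first spare is home. Now I'll retreat, rise, and go over spare 2.

Request:
jog_arm([
  [[-0.01,0,0,0],[-0.015,0,0,0],[-0.015,0,-0.02,0],[-0.01,0,-0.02,0],[-0.01,0.015,-0.02,0],[-0.01,0.025,0,0],[-0.01,0.025,0,0],[-0.01,0.025,0,0],[-0.01,0.025,0,0],[-0.006,0.025,0,0],[-0.005,0.0155,0,0],[0,0,0,0],[0,0,0,0]],
], claw=1)

```text
time_s: 19.05
tcp_pos: [0.4795, -0.1205, 0.1526]
ee_rot: [[0.995, -0.099, 0.0], [-0.099, -0.995, -0.0], [0.0, -0.0, -1.0]]
wrist_force: [-0.8, 0.6, -0.6]
gripper_width: 0.997
gripper_force: 0.0
```

```bash
python3 g.py .4785 -.1205 .0925; python3 - <<'E'
from h import *
a=capture('top')[140:260,150:330,::-1]
a=cv2.resize(a,None,fx=4,fy=4,interpolation=2)
cv2.imwrite('pics/g4.png',a)
E
```

```text
t 19.05 p [ 0.4795 -0.1205  0.1526] yaw -5.71 F [-0.8  0.6 -0.6] w 0.9971020885285229 0.0
rack xy of tcp (mm) [-150.1 -122.5]
delta tool [-0.001   0.0001  0.0601]
```

View pics/g4.png

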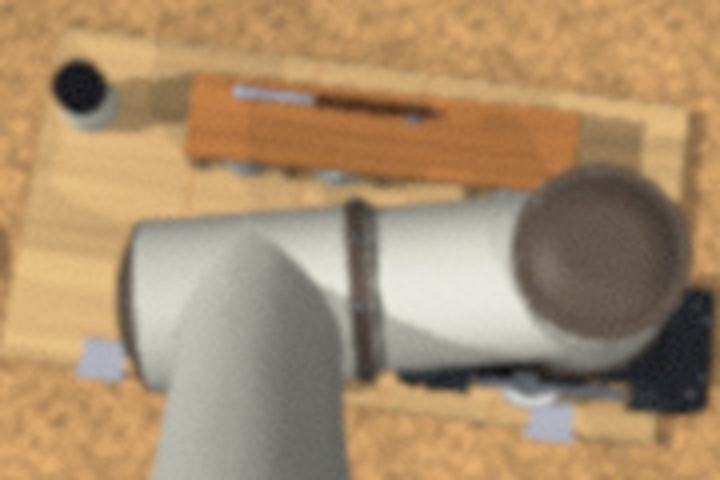

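Cell 2 at crop (335,176) now shows the same flush well as cell 1 at (243,167). I'll grasp spare 2.

Request:
jog_arm([
  [[0,0,0.02,0],[0,0,0.02,0],[0,0,0.014,0],[0,0,0.006,0],[0,0,0,0]],
])

```text
time_s: 19.73
tcp_pos: [0.4795, -0.1205, 0.0926]
ee_rot: [[0.995, -0.099, -0.0], [-0.099, -0.995, -0.0], [-0.0, 0.0, -1.0]]
wrist_force: [-0.5, 0.4, -0.4]
gripper_width: 0.999
gripper_force: 0.0
```

Request:
jog_arm([
  [[0,0,0,0],[0,0,0,0],[0,0,0,0],[0,0,0,0],[0,0,0,0],[0,0,0,0]],
], claw=0.4)

```text
time_s: 20.48
tcp_pos: [0.4795, -0.1206, 0.093]
ee_rot: [[0.995, -0.1, 0.0], [-0.1, -0.995, 0.0], [0.0, -0.0, -1.0]]
wrist_force: [-1.5, 0.7, 2.5]
gripper_width: 0.564
gripper_force: 30.0
```

Request:
jog_arm([
  [[0,0,-0.01,0],[0,0,-0.01,0],[0.02,0,0,0],[0.02,0,0,0],[0.016,-0.0135,0,0],[0.015,-0.02,0,0],[0.01,-0.02,0,0],[0.005,-0.02,0,0],[0,-0.016,0,0],[0,0,0.008,0],[0,0,0.008,0],[0,0,0.0035,0],[0,0,0,0]],
])

```text
time_s: 22.1
tcp_pos: [0.5735, -0.0408, 0.0931]
ee_rot: [[0.995, -0.1, -0.0], [-0.1, -0.995, -0.0], [-0.0, 0.0, -1.0]]
wrist_force: [0.2, 0.4, -0.8]
gripper_width: 0.569
gripper_force: 30.0
```

```bash
python3 g.py
```

```text
t 22.1 p [ 0.5735 -0.0408  0.0931] yaw -5.77 F [ 0.2  0.4 -0.8] w 0.5692231757275601 29.999834038317204
rack xy of tcp (mm) [-64.4 -33.8]
```

Request:
jog_arm([
  [[0.002,-0.0005,0,0],[0.002,0,0,0],[0.002,0,0,0],[0.001,0,0,0],[0.001,0,0,0],[0.001,0,0,0],[0.001,0,0,0],[0,0,0,0]],
])

```text
time_s: 23.1
tcp_pos: [0.5838, -0.0407, 0.0932]
ee_rot: [[0.995, -0.1, 0.0], [-0.1, -0.995, -0.0], [0.0, 0.0, -1.0]]
wrist_force: [0.1, -0.6, -2.0]
gripper_width: 0.566
gripper_force: 30.0
```

Request:
jog_arm([
  [[0.001,0,0,0],[0.001,0,0,0],[0.001,0,0,0],[0.001,0,0,0],[0.001,0,0,0],[0,0,0,0]],
])

```text
time_s: 23.85
tcp_pos: [0.5888, -0.0412, 0.0932]
ee_rot: [[0.995, -0.1, 0.0], [-0.1, -0.995, -0.0], [0.0, 0.0, -1.0]]
wrist_force: [0.2, -0.4, -0.6]
gripper_width: 0.57
gripper_force: 30.0
```

Request:
jog_arm([
  [[0.001,0,0,0],[0.001,0,0,0],[0.001,0,0,0],[0.001,0,0,0],[0.001,0,0,0],[0,0,0,0]],
])

```text
time_s: 24.6
tcp_pos: [0.5938, -0.0417, 0.0933]
ee_rot: [[0.995, -0.1, 0.0], [-0.1, -0.995, 0.0], [0.0, -0.0, -1.0]]
wrist_force: [-0.7, -0.1, -1.8]
gripper_width: 0.568
gripper_force: 30.0
```

No resistance, and the nose is about 11 mm inside, so cell 3 is empty. I'll release, retreat, close and push.

Request:
jog_arm([
  [[0,0,0,0],[0,0,0,0],[0,0,0,0],[0,0,0,0],[-0.01,0,0,0],[-0.016,0,0,0],[-0.016,0,0,0],[0,0,0,0]],
], claw=1)

```text
time_s: 25.6
tcp_pos: [0.5505, -0.0375, 0.0934]
ee_rot: [[0.995, -0.099, -0.001], [-0.099, -0.995, -0.0], [-0.001, 0.0, -1.0]]
wrist_force: [0.8, -1.0, 0.8]
gripper_width: 0.997
gripper_force: 0.0
```

Request:
jog_arm([
  [[0,0,0,0],[0,0,0,0],[0,0,0,0],[0,0,0,0],[0,0,0,0],[0,0,0,0],[0,0,0,0],[0,0,0,0],[0,0,0,0],[0,0,0,0],[0,0,0,0]],
], claw=0)

```text
time_s: 26.98
tcp_pos: [0.5519, -0.0375, 0.0933]
ee_rot: [[0.995, -0.1, 0.0], [-0.1, -0.995, -0.0], [0.0, 0.0, -1.0]]
wrist_force: [0.7, 0.6, 0.2]
gripper_width: 0.004
gripper_force: 0.0
```

Request:
jog_arm([
  [[0.002,0,0,0],[0.002,0,0,0],[0.002,0,0,0],[0.002,0,0,0],[0.002,0,0,0],[0.002,0,0,0],[0.002,0,0,0],[0,0,0,0]],
])

```text
time_s: 27.98
tcp_pos: [0.5663, -0.0388, 0.0932]
ee_rot: [[0.995, -0.1, 0.001], [-0.1, -0.995, 0.0], [0.001, -0.0, -1.0]]
wrist_force: [0.0, -0.9, 0.0]
gripper_width: 0.002
gripper_force: 0.0
```

Request:
jog_arm([
  [[0.002,0,0,0],[0.002,0,0,0],[0.002,0,0,0],[0.001,0,0,0],[0,0,0,0]],
])

```text
time_s: 28.6
tcp_pos: [0.573, -0.0396, 0.0933]
ee_rot: [[0.995, -0.1, 0.0], [-0.1, -0.995, -0.0], [0.0, -0.0, -1.0]]
wrist_force: [-1.0, -0.7, -0.4]
gripper_width: 0.001
gripper_force: 0.2
```

```bash
python3 g.py
```

```text
t 28.6 p [ 0.573  -0.0396  0.0933] yaw -5.71 F [-1.  -0.7 -0.4] w 0.000586690761254375 0.21279367472743616
rack xy of tcp (mm) [-65.1 -32.7]
```

Request:
jog_arm([
  [[0.002,0,0,0],[0.002,0,0,0],[0.002,0,0,0],[0.001,0,0,0],[0,0,0,0]],
])

```text
time_s: 29.22
tcp_pos: [0.58, -0.0403, 0.0933]
ee_rot: [[0.995, -0.1, 0.0], [-0.1, -0.995, 0.0], [0.0, -0.0, -1.0]]
wrist_force: [-1.3, -0.1, 0.2]
gripper_width: 0.009
gripper_force: 0.2
```

Request:
jog_arm([
  [[0.001,0,0,0],[0.001,0,0,0],[0.001,0,0,0],[0.001,0,0,0],[0.001,0,0,0],[0.001,0,0,0],[0,0,0,0]],
])

```text
time_s: 30.1
tcp_pos: [0.586, -0.0409, 0.0933]
ee_rot: [[0.995, -0.1, 0.0], [-0.1, -0.995, 0.0], [0.0, -0.0, -1.0]]
wrist_force: [-1.2, -0.3, 0.3]
gripper_width: 0.008
gripper_force: 0.2
```

Request:
jog_arm([
  [[0.001,0,0,0],[0.001,0,0,0],[0.001,0,0,0],[0.001,0,0,0],[0.001,0,0,0],[0.001,0,0,0],[0.001,0,0,0],[0,0,0,0]],
])

```text
time_s: 31.1
tcp_pos: [0.5929, -0.0416, 0.0933]
ee_rot: [[0.995, -0.1, 0.0], [-0.1, -0.995, 0.0], [0.0, -0.0, -1.0]]
wrist_force: [-0.8, -0.2, 0.7]
gripper_width: 0.01
gripper_force: 0.3
```

Request:
jog_arm([
  [[0.0005,0,0,0],[0.0005,0,0,0],[0.0005,0,0,0],[0.0005,0,0,0],[0,0,0,0]],
])

```text
time_s: 31.72
tcp_pos: [0.5948, -0.0418, 0.0933]
ee_rot: [[0.995, -0.1, 0.0], [-0.1, -0.995, 0.0], [0.0, -0.0, -1.0]]
wrist_force: [-1.1, 0.4, -0.7]
gripper_width: 0.005
gripper_force: 0.4
```

```bash
python3 g.py
```

```text
t 31.725 p [ 0.5948 -0.0418  0.0933] yaw -5.72 F [-1.1  0.4 -0.7] w 0.004953498453829937 0.36608922702725977
rack xy of tcp (mm) [-43.1 -32.7]
```

Request:
jog_arm([
  [[0.0005,0,0,0],[0.0005,0,0,0],[0.0005,0,0,0],[0.0005,0,0,0],[0,0,0,0]],
])

```text
time_s: 32.35
tcp_pos: [0.5968, -0.042, 0.0933]
ee_rot: [[0.995, -0.1, 0.0], [-0.1, -0.995, 0.0], [0.0, -0.0, -1.0]]
wrist_force: [-1.4, 0.2, -0.6]
gripper_width: 0.008
gripper_force: 0.4
```

Request:
jog_arm([
  [[0.0005,0,0,0],[0.0005,0,0,0],[0,0,0,0]],
])

```text
time_s: 32.72
tcp_pos: [0.5978, -0.0421, 0.0932]
ee_rot: [[0.995, -0.1, 0.0], [-0.1, -0.995, 0.0], [0.0, -0.0, -1.0]]
wrist_force: [-0.3, 0.9, 0.1]
gripper_width: 0.008
gripper_force: 0.4
```

Request:
jog_arm([
  [[0.0005,0,0,0],[0,0,0,0]],
])

```text
time_s: 32.98
tcp_pos: [0.5981, -0.0421, 0.0932]
ee_rot: [[0.995, -0.1, -0.0], [-0.1, -0.995, -0.0], [-0.0, 0.0, -1.0]]
wrist_force: [-1.7, 0.9, 1.2]
gripper_width: 0.007
gripper_force: 0.8
```

Request:
jog_arm([
  [[0.0005,0,0,0],[0,0,0,0]],
])

```text
time_s: 33.22
tcp_pos: [0.5981, -0.0421, 0.0932]
ee_rot: [[0.995, -0.1, -0.001], [-0.1, -0.995, -0.0], [-0.001, 0.0, -1.0]]
wrist_force: [-3.5, 0.8, 2.3]
gripper_width: 0.005
gripper_force: 1.9
```

Request:
jog_arm([
  [[-0.01,0,0,0],[-0.02,0,0,0],[-0.02,0,-0.02,0],[-0.02,0.02,-0.03,0],[-0.03,0.03,-0.03,0],[-0.03,0.04,-0.03,0],[0,0.05,-0.02,0],[0,0.05,0,0],[0,0.05,0,0],[0,0.05,0,0],[0,0.05,0,0],[0,0,0,0],[0,0,0,0]],
])

```text
time_s: 34.85
tcp_pos: [0.4352, -0.3675, 0.223]
ee_rot: [[0.995, -0.1, 0.0], [-0.1, -0.995, -0.0], [0.0, -0.0, -1.0]]
wrist_force: [0.5, -0.4, 0.5]
gripper_width: 0.005
gripper_force: 0.0
```

```bash
python3 g.py; python3 - <<'E'
from h import *
a=capture('top')[140:260,140:335,::-1]
a=cv2.resize(a,None,fx=4,fy=4,interpolation=2)
cv2.imwrite('pics/g5.png',a)
E
```

```text
t 34.85 p [ 0.4352 -0.3675  0.223 ] yaw -5.76 F [ 0.5 -0.4  0.5] w 0.004741468059715994 0.0
rack xy of tcp (mm) [-169.6 -372.7]
```

View pics/g5.png

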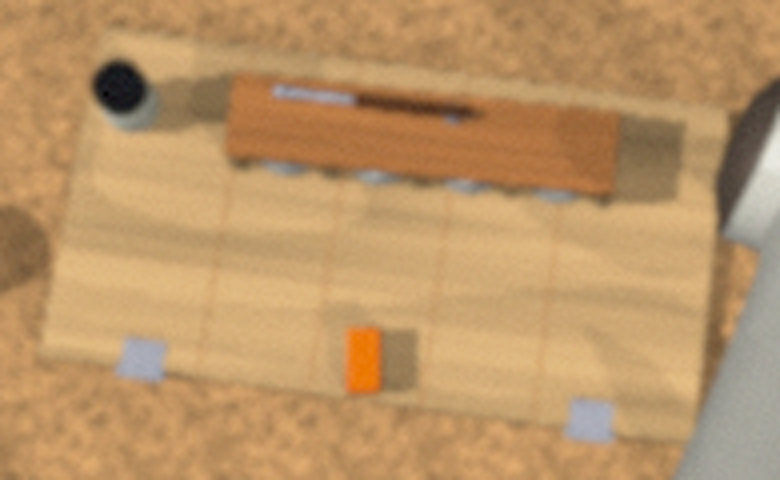

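All four mouths, at crop (285,167), (375,177), (465,186) and (555,196), show a flush well. The block, jar and burnisher have not moved.

```bash
python3 -c "
from station import finish_job;print(finish_job())"
```

```text
the job is handed in; nothing more can be done
None
```

I slid the two spare wells home into the empty cells (2 and 3), flush with the rack front at about 4 N, left the rest in place, and handed the job in at about 35 s; no verdict came back.

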